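Close the biscuit tub

TASK

Put the loose red lid on the open white biscuit tub and press it down against its stiff orange gasket until it is fully home: flush on the rim and level all round. Leave the tub standing upright where it is, leave the other things on the counter alone, and let go of the lid.

Things in the scene. Friction and masses are not known exactly. Their poses are not given: they have to be found in the camera images.
- tub: Open round white tub with biscuits inside, loose on the counter, about 0.8 kg. 90 mm high to the rim, 104 mm across at the foot, 116 mm at the rim; mouth 108 mm across. Origin: centre of its underside, z up. An orange gasket bead in six arc segments stands 7 mm proud of the rim.
- tub_rim (a point): Centre of the mouth at the height of the white rim (90 mm up). Each gasket segment on it sinks on its own, 7 mm straight down until level with the rim, resists with 2.3 N (about 14 N for all six) and stays where left. A lid just laid on stays 7 mm proud; pressing off centre sinks one side only.
- lid: Loose red lid, right way up on the counter, about 80 g. Round plug below (101 mm across, 14 mm deep, chamfered) enters the mouth with 3 mm to spare all round; round flange (124 mm across, 6 mm thick) rests on the rim. Any yaw fits. Origin: centre of the plug's underside, z up; flange from 14 to 20 mm.
- lid_seat (a point): Centre of the underside of the lid's flange (14 mm above the lid's origin); it meets point tub_rim when the lid is fully home.
- lid_grip (a point): Centre of the top face of the white bar handle in the middle of the lid: 50 mm long (along the lid's x), 18 mm wide (along its y), 26 mm tall; this point is 46 mm above the lid's origin.
- canister: Bystander: closed steel canister with a black lid, 104 mm across, 111 mm high, loose. Origin: centre of its underside.
- tape: Bystander: green ring (tape roll), 90 mm across, 45 mm high, loose, beyond the work area. Origin: centre of its underside.
- sprinkles: Bystander: small jar with a yellow cap, 44 mm across, 90 mm high, loose. Origin: centre of its underside.
- colour: Bystander: small blue bottle with a red cap, 32 mm across, 100 mm high, loose. Origin: centre of its underside.
- cup: Bystander: blue mug, 80 mm across, 90 mm high, loose, at the left. Origin: centre of its underside.
- spatula: Bystander: spatula lying flat at the right, loose.
Things that resemble listed ones, but are neither listed nor needed, are in the scene too. Of the things that look like the lid, take the one that is farthest from the robot's base at the start. There is more than one size of the tub; the job needs the smaller.

How it is judged:
By the outcome, as a careful person would: the job done as asked, in the order asked, and still so for the second after the job is handed in, with the robot touching nothing.
It also fails if it takes over 45 s, if anything falls off the work surface, if the arm or the gripper's body presses on something with over 40 N, if the wrist force passes 120 N, or if a joint passes its speed limit or range.

ROBOT

A 7-joint arm with a two-finger parallel gripper is mounted at the origin on the work surface. World frame = base frame: x ahead of the robot, y to its left, z up, the work surface at z = 0. Lengths are in m, angles in rad, forces in N, time in s.
With the tool pointing down it reaches from about 0.425 to 0.875 m from the base axis. Payload 8.4 kg.
Tool frame: the origin (TCP) lies midway between the tips of the shut fingers; the grasp point (between the pads) lies 19 mm behind it (arm.grasp_offset is the distance from the TCP to the grasp point, in m); z points along the fingers, y is the direction in which the jaws open and shut (so a half turn about z gives the same grasp; the last joint's range is limited). The gripper opens to 85 mm and grips with 20 to 120 N. Pads are 22 mm wide; open, the fingers measure 114 mm over their backs; the gripper's body (76 mm by 85 mm) begins 54 mm behind the grasp point. The pads swing forward as they close: fully open they stand 13 mm farther back than shut.
Start: joints at [-1.278, 0.333, 0.04, 1.465, -0.013, 1.343, -0.059], TCP at [0.248, 0.601, 0.231] pointing down, gripper open.
Joint ranges: [-2.58, 2.58], [-0.38, 2.09], [-1.3, 1.39], [0.25, 2.4], [-1.5, 4.64], [0.08, 2.09], [-2.65, 2.65]. Speed limits (rad/s): [2.22, 2.22, 2.79, 2.79, 3.14, 3.14, 3.14].

INTERFACE

Orientations are given as a unit quaternion [w, x, y, z].
In Python, from bench import arm, snapshot gives the robot as it stands.
- The arm moves only by the shell command python3 -m handwheel 'ROWS' [FORCE]. ROWS is JSON, a list of rows, each a list of 3 entries, a list of its own where there are three numbers: the finger opening in mm, from 0 to 85.4, then the shift along the tool's x, y, z in mm, then the turn about the tool's z in degrees. In form: [[claw, [x, y, z], spin], ...]. A call has 1 to 8 rows; each row is the pose to reach, as a shift and turn from the pose commanded when the call began, along the tool's axes at that moment; what a row does not reach only later rows make up. A row lasts 1/8 s, in which the tool goes at most 62.5 mm and 10.7 degrees, less where a joint would pass 70% of its speed; a pose out of reach is approached as far as the arm can. A call with a gripper value outside its range is refused whole. The fingers move at their own pace and stop on an object; FORCE is the grip in N (left out, the last holds). Time passes only in rows, so rows that repeat a pose let the fingers close. It gives the time, the measured TCP pose, the force and the opening at its end, in the units of the state.
- arm.get_obs(): the state, without advancing time (a new reading comes with each control period).
- snapshot(name): name is "side" or "top"; returns a dict with "img" (420x560x3 uint8, red, green, blue), "range_z" (420x560 float32, m along the optical axis (not along the pixel's ray), 0 where there is no reading), "intrinsics" (3x3 intrinsics, pixels), "R" (3x3) and "t" (3): a world point X has camera coordinates R X + t. Camera axes: x right, y down, z forward; pixel columns grow to the right and rows downward; lengths in m; the calibration is good to about 2 mm. A picture is of the moment at which its call begins.
- arm.close_job(): hands the job in, once; it reports no verdict.
The state is a dict: "clock": time; "joints": joint angles; "qvel": joint speeds; "joint_efforts": joint torques, N m; "ee_pos": TCP position; "tool_rot": TCP orientation; "contact_force": force on the tool from outside, world axes, zero at the start; "moment": the same for the moment, N m; "opening": opening from 0.0 (shut) to 1.0 (fully open).
Only numpy, scipy, OpenCV 4.12 (cv2) and the standard library are available. Lean on these libraries where they do the work, as an engineer would, in place of code of your own. Each camera call takes 0.05 s, during which the arm holds its last target. There are 200 camera calls.

## Working session

There is one attempt and no reset: what is moved stays moved. The work goes in short steps, Python scripts to look and compute and a shell command to move; the robot and the scene stay as the last step left them, time stands still between calls to the robot, and variables do not carry over. Pictures are saved under pics/ and viewed, about 8 in all and at most 12, crops included, and the job is handed in when it is done.

```bash
mkdir -p pics; cat > h.py <<'E'
import numpy as np,cv2
from bench import arm,snapshot
def cloud(s):
    z=s["range_z"];K=np.array(s["intrinsics"]);v,u=np.indices(z.shape)
    P=np.stack([(u-K[0,2])/K[0,0]*z,(v-K[1,2])/K[1,1]*z,z],-1)
    W=(P-np.array(s["t"]))@np.array(s["R"]); W[z==0]=np.nan
    return W
def save(s,n,crop=None,k=1):
    im=s["img"][:,:,::-1]
    if crop: im=im[crop[1]:crop[3],crop[0]:crop[2]]
    cv2.imwrite("pics/"+n,cv2.resize(im,None,fx=k,fy=k))
E
python3 - <<'E'
from h import *
a=snapshot("top");b=snapshot("side")
im=np.vstack([a["img"],b["img"]])[:,:,::-1]
save(a,"top0.png");save(b,"side0.png")
import pickle;pickle.dump((a,b),open("s0.pkl","wb"))
o=arm.get_obs();print(o)
for s in(a,b):print(s["R"],s["t"],s["intrinsics"])
W=cloud(a);print(np.nanmin(W.reshape(-1,3),0),np.nanmax(W.reshape(-1,3),0))
E
```

```text
{'clock': 0.1, 'joints': array([-1.27819076,  0.33386226,  0.03984045,  1.4661912 , -0.01340259,
        1.34329342, -0.05845965]), 'qvel': array([-6.22973783e-04, -1.72361420e-03, -1.51383304e-04, -3.61059781e-03,
        1.35177514e-03,  9.60563083e-05,  3.67049462e-04]), 'joint_efforts': array([ 4.12084177e-03, -6.60016108e+01,  1.36996709e+00, -4.06467569e+01,
        1.69527135e-02,  9.08611226e-03,  8.62348315e-05]), 'ee_pos': array([0.2480526 , 0.60035787, 0.23049142]), 'tool_rot': array([-1.02110464e-04,  1.94625053e-01,  9.80877431e-01, -7.37300340e-04]), 'contact_force': array([0.35170156, 0.57984519, 0.21331718]), 'moment': array([ 0.03074422, -0.00356143,  0.02788468]), 'opening': 1.0010206856344481}
[[ 2.32714545e-02 -9.99729036e-01 -5.42850343e-04]
 [-9.87319918e-01 -2.28973023e-02 -1.57083077e-01]
 [ 1.57028083e-01  4.19151864e-03 -9.87585243e-01]] [0.03757773 0.53534437 1.16994904] [[439.06796367   0.         281.13705522]
 [  0.         439.06796367 211.75069368]
 [  0.           0.           1.        ]]
[[ 0.78255682 -0.62202741  0.02620556]
 [-0.29293482 -0.4050224  -0.86610972]
 [ 0.54935783  0.67010354 -0.49916652]] [-0.39521422  0.25629362  0.8667283 ] [[426.11898612   0.         280.83432398]
 [  0.         426.11898612 208.24951781]
 [  0.           0.           1.        ]]
[-0.02697365 -1.307491   -0.77195333] [1.76175099 1.47549837 0.70230957]
```

View pics/top0.png

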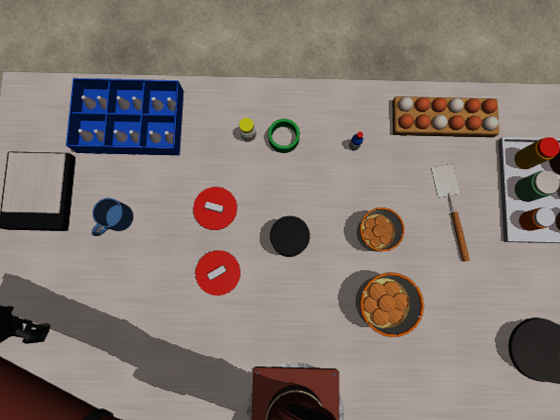

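View pics/side0.png

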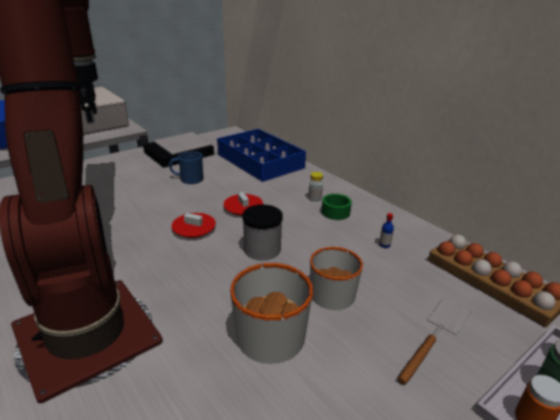

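The top view shows red lids at (215,208), which is the farther one, and (217,272). The small tub is at (381,230), the large tub at (391,304), and the canister at (290,236), between lid and tub.

```bash
cat >> h.py <<'E'
def ray(s,u,v,z):
    K=np.array(s["intrinsics"]);R=np.array(s["R"]);t=np.array(s["t"])
    d=R.T@np.array([(u-K[0,2])/K[0,0],(v-K[1,2])/K[1,1],1]);c=-R.T@t
    return c+d*(z-c[2])/d[2]
def blobs(m,amin):
    n,l,st,c=cv2.connectedComponentsWithStats(m.astype(np.uint8))
    return [(l==i) for i in range(1,n) if st[i,4]>=amin]
def hullpts(m):
    c=max(cv2.findContours(m.astype(np.uint8),cv2.RETR_EXTERNAL,cv2.CHAIN_APPROX_NONE)[0],key=len)
    return cv2.convexHull(c)[:,0,:]
def circ(s,m,z):
    P=np.array([ray(s,u,v,z)[:2] for u,v in hullpts(m)])
    (c,r)=cv2.minEnclosingCircle(P.astype(np.float32))
    A=np.c_[2*P,np.ones(len(P))];x=np.linalg.lstsq(A,(P**2).sum(1),rcond=None)[0]
    return x[:2],2*np.sqrt(x[2]+x[:2]@x[:2])
E
python3 - <<'E'
from h import *
import pickle
for nm,s in zip(("top","side"),pickle.load(open("s0.pkl","rb"))):
    W=cloud(s);h=cv2.cvtColor(s["img"],cv2.COLOR_RGB2HSV).astype(int);H,S,V=h[...,0],h[...,1],h[...,2]
    print(nm)
    for m in blobs(((H<4)|(H>176))&(S>200)&(V>120),300):
        v,u=np.where(m);print(" red",u.mean(),v.mean(),m.sum(),np.nanmedian(W[m],0),circ(s,m,.02))
        hp=hullpts(m);f=cv2.fillConvexPoly(np.zeros(m.shape,np.uint8),hp,1)>0
        w=f&(S<80)&(V>120)
        if w.sum()>20:
            w=max(blobs(w,5),key=np.sum)
            r=cv2.minAreaRect(cv2.findContours(w.astype(np.uint8),0,cv2.CHAIN_APPROX_NONE)[0][0]);b=cv2.boxPoints(r)
            Q=np.array([ray(s,*p,.046) for p in b]);vv,uu=np.where(w)
            print("  bar",w.sum(),np.nanmedian(W[w],0),Q.mean(0),ray(s,uu.mean(),vv.mean(),.046),[(np.linalg.norm(e[:2])*1e3,np.degrees(np.arctan2(e[1],e[0]))) for e in (Q[1]-Q[0],Q[2]-Q[1])])
    for m in blobs((H>=5)&(H<14)&(S>180)&(V>120),250):
        v,u=np.where(m);print(" org",u.mean(),v.mean(),m.sum(),np.nanmedian(W[m],0),np.nanmax(W[m][:,2]),circ(s,m,.097))
E
```

```text
top
 red 214.70666666666668 208.26745098039217 1275 [0.54009833 0.23684546 0.02121364] (array([0.54450995, 0.23770464]), np.float64(0.12039964931272368))
  bar 105 [0.54501713 0.23799728 0.04726098] [0.54521951 0.23733944 0.046     ] [0.5451     0.23693552 0.046     ] [(np.float64(16.59396495933437), np.float64(-12.231560762263507)), (np.float64(49.28142287369789), np.float64(-104.05651095944707))]
 red 217.4093567251462 272.54459064327483 1368 [0.36424638 0.22110821 0.02103482] (array([0.36490073, 0.22182972]), np.float64(0.12014055584218773))
  bar 120 [0.36520439 0.22113683 0.04661146] [0.36520706 0.22143163 0.046     ] [0.36479807 0.22129447 0.046     ] [(np.float64(50.23339947564569), np.float64(-57.5480551174499)), (np.float64(18.115423170141852), np.float64(-146.6657760972876))]
 org 377.7445008460237 231.03045685279187 591 [ 0.48514541 -0.21468011  0.052134  ] 0.10177111828887678 (array([ 0.47898799, -0.20137684]), np.float64(0.08231614809590425))
 org 385.18600823045267 303.0814814814815 1215 [ 0.29391377 -0.22757555  0.06985119] 0.1364546186329722 (array([ 0.29498603, -0.21660361]), np.float64(0.11524323788217072))
side
 red 192.8631790744467 226.60160965794768 497 [0.34653219 0.20291374 0.02033377] (array([0.36187048, 0.21820646]), np.float64(0.11430117908979875))
  bar 35 [0.36608215 0.21165612 0.04607358] [0.36336055 0.21491592 0.046     ] [0.36504314 0.2123982  0.046     ] [(np.float64(16.34277939968676), np.float64(62.40667352165782)), (np.float64(41.66113608997782), np.float64(-35.969214294877155))]
```

```bash
python3 - <<'E'
from h import *
import pickle
def fit(P):
    A=np.c_[2*P,np.ones(len(P))];x=np.linalg.lstsq(A,(P**2).sum(1),rcond=None)[0];return x[:2],2*np.sqrt(x[2]+x[:2]@x[:2])
for nm,s in zip(("top","side"),pickle.load(open("s0.pkl","rb"))):
    W=cloud(s);h=cv2.cvtColor(s["img"],cv2.COLOR_RGB2HSV).astype(int);H,S=h[...,0],h[...,1]
    near=(abs(W[...,0]-.48)<.09)&(abs(W[...,1]+.21)<.09)&(W[...,2]>.08)&(W[...,2]<.11)
    m=near&(H<18)&(S>130)
    print(nm,m.sum(),"z",np.percentile(W[m][:,2],[10,50,90]))
    print(" depth fit",fit(W[m][:,:2]))
    b=max(blobs(cv2.dilate(m.astype(np.uint8),np.ones((3,3)))>0,20),key=np.sum)&m
    print(" hull fit",circ(s,b,.097))
    P=np.array([ray(s,u,v,.096)[:2] for v,u in zip(*np.where(m))]);print(" ring px fit",fit(P))
    c=(abs(W[...,0]-.45)<.12)&(abs(W[...,1]-.05)<.1)&(W[...,2]>.1)&(W[...,2]<.125)
    print(" can",W[c].min(0),W[c].max(0))
q=arm.get_obs()
from scipy.spatial.transform import Rotation as R
M=R.from_quat(np.roll(q["tool_rot"],-1)).as_matrix();print(M.round(4))
E
```

```text
top 282 z [0.0884586  0.09640272 0.09976263]
 depth fit (array([ 0.48703252, -0.21518349]), np.float64(0.11054080445507677))
 hull fit (array([ 0.48609085, -0.21475015]), np.float64(0.11468343112378575))
 ring px fit (array([ 0.48684464, -0.21495434]), np.float64(0.11032187492082898))
 can [ 0.41176718 -0.02382438  0.10110301] [0.51327434 0.07732332 0.1192215 ]
side 334 z [0.09239358 0.0963369  0.09821982]
 depth fit (array([ 0.48418245, -0.21629242]), np.float64(0.11066268222871233))
 hull fit (array([ 0.48283855, -0.21770706]), np.float64(0.11752017974169171))
 ring px fit (array([ 0.48402391, -0.21669177]), np.float64(0.11058974071450245))
 can [ 0.40807726 -0.02605922  0.100021  ] [0.51422045 0.07831965 0.11466922]
[[-9.242e-01  3.818e-01 -5.000e-04]
 [ 3.818e-01  9.242e-01 -1.400e-03]
 [-1.000e-04 -1.500e-03 -1.000e+00]]
```

```bash
python3 -m handwheel '[[45,[-60,-32,0],10],[45,[-113,-61,0],20],[45,[-166,-89,0],30],[45,[-219,-118,0],40],[45,[-272,-146,0],50],[45,[-325,-175,0],60],[45,[-378,-203,0],70],[45,[-413,-222,0],80]]' 60; python3 -m handwheel '[[45,[0,0,0],1.5],[45,[0,0,0],1.5],[45,[0,0,0],1.5]]'
python3 - <<'E'
from h import *
from scipy.spatial.transform import Rotation as R
q=arm.get_obs();print(q["joints"],q["ee_pos"],R.from_quat(np.roll(q["tool_rot"],-1)).as_matrix().round(4),q["opening"],q["contact_force"])
E
```

```text
clock: 1.1
ee_pos: [0.5466, 0.2347, 0.2312]
tool_rot: [0.0, 0.782, 0.623, -0.0]
contact_force: [-0.3, 1.2, -0.2]
opening: 0.53
clock: 1.48
ee_pos: [0.5442, 0.2393, 0.2311]
tool_rot: [-0.0, 0.787, 0.617, -0.0]
contact_force: [0.5, 0.0, 1.3]
opening: 0.525
[-0.87619627  0.23008086  0.46026366  1.62567944 -0.1055117   1.31096946
 -0.63913799] [0.5442389  0.23928493 0.23107304] [[ 2.376e-01  9.714e-01 -7.000e-04]
 [ 9.714e-01 -2.376e-01  2.000e-04]
 [ 1.000e-04 -7.000e-04 -1.000e+00]] 0.5254700417006296 [0.47181142 0.01499742 1.31559223]
```

```bash
python3 -m handwheel '[[45,[-2,1,50],0],[45,[-2,1,100],0],[45,[-2,1,150],0],[45,[-2,1,160],0],[45,[-2,1,160],0]]'
python3 - <<'E'
from h import *
s=snapshot("side");save(s,"side1.png",(190,130,330,260),5)
E
```

```text
clock: 2.1
ee_pos: [0.5457, 0.2363, 0.072]
tool_rot: [0.0, 0.787, 0.616, 0.0]
contact_force: [-0.4, 0.3, 1.6]
opening: 0.526
```

View pics/side1.png

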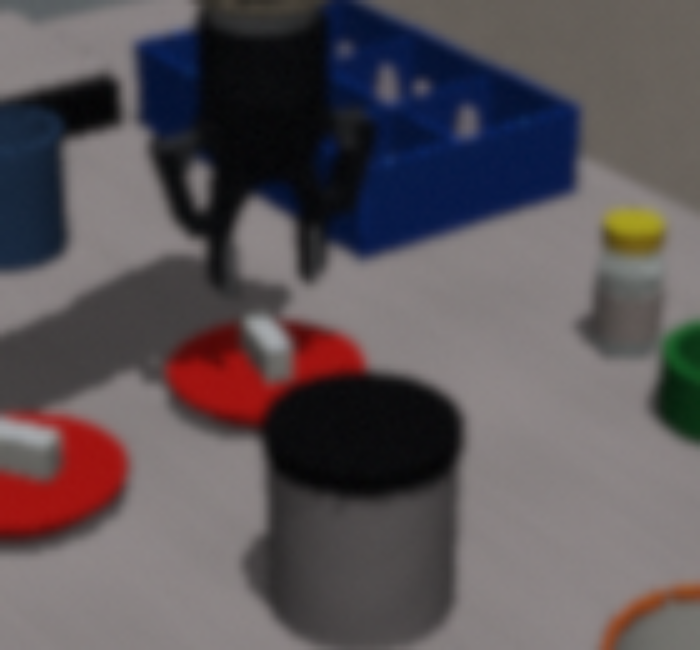

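The fingers straddle the bar (crop 265,345) and the jaws are lined up across its width. Next: descend and close.

```bash
python3 -m handwheel '[[45,[0,1,30],0],[45,[0,1,46],0],[45,[0,1,46],0],[30,[0,1,46],0],[10,[0,1,46],0],[10,[0,1,46],0],[10,[0,1,46],0],[10,[0,1,46],0]]' 80; python3 -m handwheel '[[10,[0,0,0],0],[10,[0,0,0],0],[10,[0,0,-20],0],[10,[0,0,-20],0]]'
python3 - <<'E'
from h import *
s=snapshot("side");save(s,"side2.png",(190,130,330,260),5)
E
```

```text
clock: 3.15
ee_pos: [0.5474, 0.2358, 0.0267]
tool_rot: [0.0, 0.788, 0.616, 0.001]
contact_force: [-0.3, -1.5, 6.1]
opening: 0.19
clock: 3.65
ee_pos: [0.548, 0.236, 0.0477]
tool_rot: [0.0, 0.788, 0.616, 0.002]
contact_force: [-0.5, 0.0, -0.8]
opening: 0.191
```

View pics/side2.png

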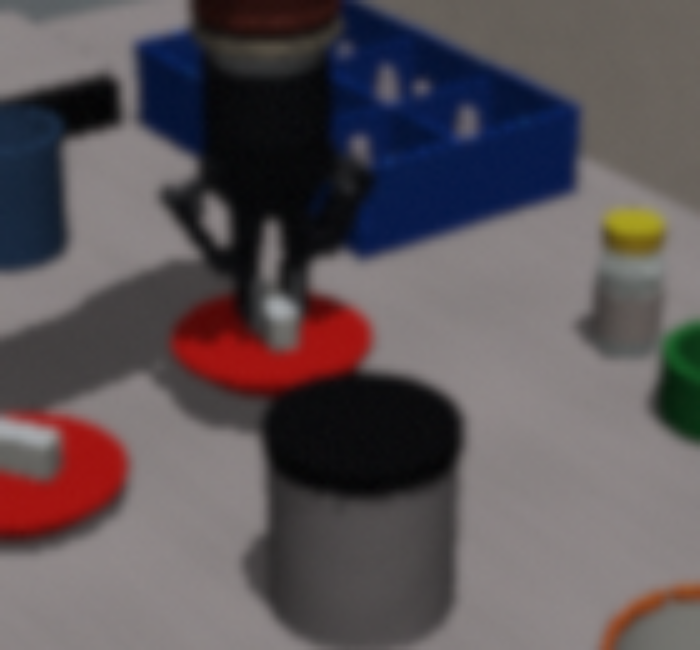

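```bash
python3 -m handwheel '[[10,[0,0,-50],0],[10,[0,0,-100],0],[10,[0,0,-150],0],[10,[0,0,-170],0],[10,[-40,4,-170],0],[10,[-90,10,-170],0],[10,[-140,15,-170],0],[10,[-190,20,-170],0]]'; python3 -m handwheel '[[10,[-50,6,0],0],[10,[-100,11,0],0],[10,[-150,17,0],0],[10,[-200,22,0],0],[10,[-240,26,0],0],[10,[-258,28,0],0],[10,[-263,29,0],0],[10,[-263,29,0],0]]'
python3 - <<'E'
from h import *
s=snapshot("top");b=snapshot("side");import pickle;pickle.dump((s,b),open("s1.pkl","wb"))
cv2.imwrite("pics/both3.png",np.hstack([cv2.resize(s["img"][130:330,280:480],(400,400)),cv2.resize(b["img"][120:320,240:440],(400,400))])[:,:,::-1])
print(arm.get_obs())
for s in (s,b):
    W=cloud(s);h=cv2.cvtColor(s["img"],cv2.COLOR_RGB2HSV).astype(int);H,S,V=h[...,0],h[...,1],h[...,2]
    m=((H<4)|(H>176))&(S>200)&(V>60)&(W[...,2]>.15)&(abs(W[...,1]+.2155)<.1)
    print(m.sum(),np.nanpercentile(W[m],[1,50,99],axis=0),circ(s,m,np.nanmedian(W[m][:,2])))
    P=W[m];A=np.c_[P[:,:2],np.ones(len(P))];print("plane",np.linalg.lstsq(A,P[:,2],rcond=None)[0])
E
```

```text
clock: 4.7
ee_pos: [0.5196, 0.0446, 0.2152]
tool_rot: [-0.0, 0.788, 0.616, 0.0]
contact_force: [0.6, 0.4, -1.3]
opening: 0.19
clock: 5.7
ee_pos: [0.485, -0.2155, 0.2151]
tool_rot: [-0.0, 0.788, 0.616, -0.0]
contact_force: [0.6, -0.5, -1.1]
opening: 0.191
{'clock': 5.8, 'joints': array([-0.41505979,  0.10910532,  0.81279624,  1.80935412, -0.08345271,
        1.25845334,  0.17864524]), 'qvel': array([-0.00264072, -0.0025399 ,  0.00097825, -0.00214966,  0.00020253,
        0.00044103,  0.00134321]), 'joint_efforts': array([ 5.78502417e-01, -3.35990489e+01,  3.83789688e+00, -3.99453056e+01,
        6.47729100e-02, -2.17619265e-03,  8.21012567e-03]), 'ee_pos': array([ 0.48527032, -0.2148055 ,  0.21517956]), 'tool_rot': array([-2.15971789e-04,  7.87238599e-01,  6.16648474e-01,  2.04184686e-05]), 'contact_force': array([-0.12948206,  0.5363925 , -0.49281442]), 'moment': array([ 0.02577209, -0.01418545,  0.02969709]), 'opening': 0.1856953703730129}
935 [[ 0.42631811 -0.22435703  0.20433981]
 [ 0.48326541 -0.18700727  0.20907745]
 [ 0.54260593 -0.15488487  0.21308116]] (array([ 0.48499239, -0.21242817]), np.float64(0.11902509680585077))
plane [0.00413236 0.01197248 0.20946387]
1010 [[ 0.42601122 -0.27274846  0.20694812]
 [ 0.46677229 -0.23025094  0.20916509]
 [ 0.53723958 -0.16124218  0.21120927]] (array([ 0.48103794, -0.21729764]), np.float64(0.11804949710564361))
plane [-0.0005869   0.00075694  0.20962286]
```

View pics/both3.png

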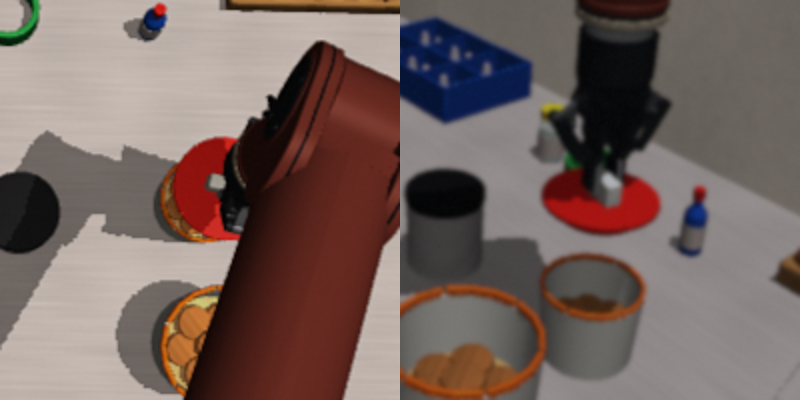

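The lid is level and about 1–2 mm off the tub axis. I'll correct that and start inserting.

```bash
python3 -m handwheel '[[10,[-1,2,40],0],[10,[-1,2,70],0],[10,[-1,2,84],0],[10,[-1,2,89],0],[10,[-1,2,93],0],[10,[-1,2,97],0],[10,[-1,2,101],0],[10,[-1,2,101],0]]' 100
python3 - <<'E'
from h import *
b=snapshot("side");save(b,"side4.png",(280,180,400,320),4)
o=arm.get_obs();print(o["ee_pos"],o["contact_force"],o["moment"])
E
```

```text
clock: 6.8
ee_pos: [0.4865, -0.2175, 0.1142]
tool_rot: [-0.0, 0.788, 0.616, -0.0]
contact_force: [-0.6, 0.7, -1.3]
opening: 0.185
[ 0.48665146 -0.21751877  0.11439137] [-1.15912625 -0.02340911 -1.12067953] [ 0.00344102  0.03826223 -0.03818593]
```

View pics/side4.png

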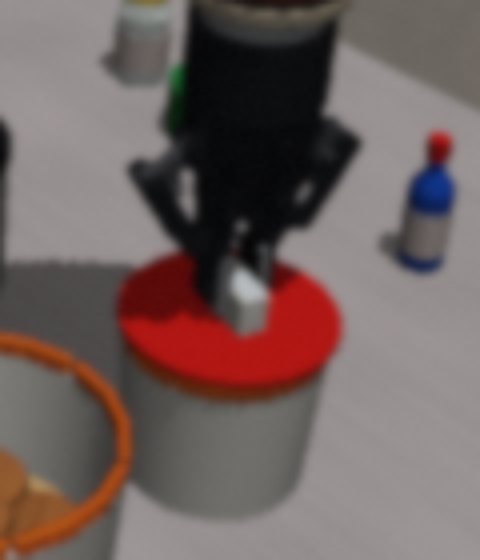

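The plug has entered the mouth with no side force. Press in steps.

```bash
python3 -m handwheel '[[10,[0,0,3],0],[10,[0,0,5],0],[10,[0,0,7],0],[10,[0,0,8],0]]' 120;python3 -m handwheel '[[10,[0,0,2],0],[10,[0,0,3],0],[10,[0,0,4],0],[10,[0,0,4],0]]' ;python3 -m handwheel '[[10,[0,0,1],0],[10,[0,0,2],0],[10,[0,0,2],0]]'
python3 - <<'E'
from h import *
o=arm.get_obs();print(o["ee_pos"],o["contact_force"],o["moment"])
E
```

```text
clock: 7.35
ee_pos: [0.4868, -0.2175, 0.1072]
tool_rot: [-0.0, 0.788, 0.616, 0.0]
contact_force: [-3.8, 1.8, 13.9]
opening: 0.176
clock: 7.85
ee_pos: [0.4868, -0.2176, 0.1031]
tool_rot: [-0.0, 0.788, 0.616, 0.0]
contact_force: [-4.6, 2.5, 10.7]
opening: 0.177
clock: 8.22
ee_pos: [0.4869, -0.2176, 0.103]
tool_rot: [-0.001, 0.788, 0.616, 0.001]
contact_force: [-13.7, 6.3, 36.8]
opening: 0.178
[ 0.48686964 -0.21755966  0.10296033] [-13.66789191   6.30902506  36.79130478] [1.48563962 3.1647583  0.02827964]
```

It bottomed out at TCP z 0.103, where home was expected, and the force rose to 37 N. Now relax, release, rise and check level.

```bash
python3 -m handwheel '[[10,[0,0,-2],0],[10,[0,0,-2],0],[35,[0,0,-2],0],[45,[0,0,-2],0],[45,[0,0,-2],0],[45,[0,0,-2],0]]' 20; python3 -m handwheel '[[45,[0,0,-30],0],[45,[0,0,-80],0],[45,[0,0,-130],0],[0,[0,0,-150],0],[0,[0,0,-150],0]]'
cat > chk.py <<'E'
from h import *
for n in("side","top"):
    s=snapshot(n);W=cloud(s);h=cv2.cvtColor(s["img"],cv2.COLOR_RGB2HSV).astype(int);H,S,V=h[...,0],h[...,1],h[...,2]
    near=(abs(W[...,0]-.486)<.08)&(abs(W[...,1]+.2155)<.08)
    m=near&((H<4)|(H>176))&(S>200)&(V>60)&(W[...,2]>.085)&(W[...,2]<.11)
    P=W[cv2.erode(m.astype(np.uint8),np.ones((3,3)))>0];A=np.c_[P[:,:2]-[.486,-.2155],np.ones(len(P))];p=np.linalg.lstsq(A,P[:,2],rcond=None)[0]
    org=near&(H>=7)&(H<16)&(S>180)&(W[...,2]>.07)
    print(n,len(P),"slope->mm across rim",p[:2]*116,"z",p[2],circ(s,m,.096),"orange",org.sum())
    if n=="side":save(s,"chk%d.png"%int(arm.get_obs()["clock"]*10),(280,180,400,320),4)
o=arm.get_obs();print(o["ee_pos"],o["contact_force"],o["opening"],o["clock"])
E
python3 chk.py; ls pics
```

```text
clock: 8.98
ee_pos: [0.4866, -0.2175, 0.1022]
tool_rot: [-0.0, 0.788, 0.616, -0.0]
contact_force: [0.2, 0.5, 0.8]
opening: 0.53
clock: 9.6
ee_pos: [0.4874, -0.2178, 0.2536]
tool_rot: [0.001, 0.788, 0.616, 0.001]
contact_force: [0.4, -0.5, -2.0]
opening: 0.111
side 850 slope->mm across rim [-0.00965442 -0.28228559] z 0.09698049741903264 (array([ 0.4836248 , -0.21857514]), np.float64(0.11947997390166026)) orange 6
top 971 slope->mm across rim [0.10590149 0.35562044] z 0.09681136400672166 (array([ 0.48703579, -0.21556934]), np.float64(0.11998199298649957)) orange 21
[ 0.48629645 -0.21725904  0.25141909] [-0.56419126 -0.22590147 -0.36729686] -0.00015381487611567006 9.7
both3.png
chk96.png
side0.png
side1.png
side2.png
side4.png
top0.png
```

View pics/chk96.png

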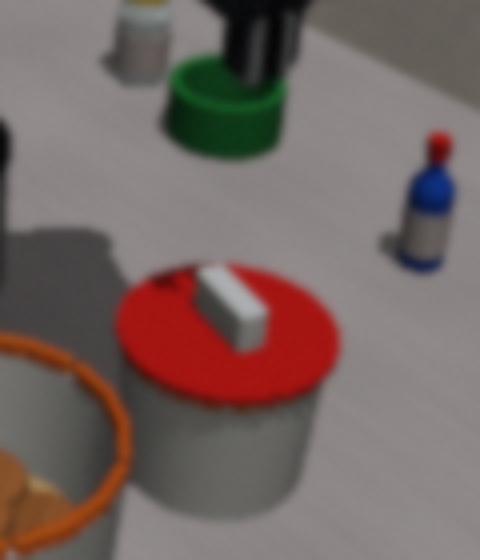

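```bash
python3 -m handwheel '[[0,[0,0,50],0],[0,[0,0,100],0],[0,[0,0,120],0],[0,[0,0,126],0],[0,[0,0,128],0],[0,[0,0,128],0]]' 60; python3 -m handwheel '[[0,[0,0,1],0],[0,[0,0,2],0],[0,[0,0,2],0]]'
```

```text
clock: 10.45
ee_pos: [0.487, -0.2177, 0.1249]
tool_rot: [0.0, 0.788, 0.616, 0.0]
contact_force: [0.8, -0.0, -0.3]
opening: -0.002
clock: 10.82
ee_pos: [0.4867, -0.2175, 0.1225]
tool_rot: [0.0, 0.788, 0.616, 0.0]
contact_force: [0.1, -0.9, 1.0]
opening: -0.002
```

The picture shows the lid flat with no orange visible under the flange. I'll confirm with a centred press on the bar.

```bash
python3 -m handwheel '[[0,[0,0,0.5],0],[0,[0,0,1.5],0],[0,[0,0,2],0],[0,[0,0,2],0]]'; python3 -m handwheel '[[0,[0,0,0.5],0],[0,[0,0,0.5],0]]'
```

```text
clock: 11.32
ee_pos: [0.4869, -0.2175, 0.1223]
tool_rot: [-0.0, 0.788, 0.616, 0.001]
contact_force: [-9.4, 4.8, 24.4]
opening: -0.001
clock: 11.58
ee_pos: [0.487, -0.2176, 0.1222]
tool_rot: [-0.0, 0.788, 0.616, 0.001]
contact_force: [-11.6, 6.8, 30.5]
opening: -0.002
```

The bar top is solid at 0.1222 m under 30 N, and fully home is 0.122 m. Retreat and do a final check.

```bash
python3 -m handwheel '[[0,[0,0,-30],0],[0,[0,0,-80],0],[0,[0,0,-130],0],[0,[0,0,-150],0],[0,[0,0,-150],0]]'; python3 -m handwheel '[[0,[50,0,0],0],[0,[100,0,0],0],[0,[150,0,0],0],[0,[200,0,0],0],[0,[200,0,0],0],[0,[200,0,0],0]]'; python3 chk.py; ls pics; python3 -c "
from h import *
s=snapshot('top');save(s,'final.png')"
```

```text
clock: 12.2
ee_pos: [0.4874, -0.2178, 0.2711]
tool_rot: [0.001, 0.788, 0.616, 0.001]
contact_force: [-0.3, -0.0, -1.0]
opening: -0.004
clock: 12.95
ee_pos: [0.5343, -0.024, 0.2687]
tool_rot: [-0.0, 0.788, 0.616, -0.001]
contact_force: [-0.3, 0.3, -0.2]
opening: -0.005
side 820 slope->mm across rim [-0.10007125 -0.30411618] z 0.0969681635927543 (array([ 0.4838427 , -0.21886783]), np.float64(0.11910958177618346)) orange 1
top 933 slope->mm across rim [-0.06639945  0.64518068] z 0.09688853880935858 (array([ 0.48740779, -0.21784575]), np.float64(0.11730835931983939)) orange 0
[ 0.53441594 -0.02489055  0.26926595] [ 0.29587782 -0.24964579  0.01650248] 0.0022106042526515886 13.05
both3.png
chk130.png
chk96.png
side0.png
side1.png
side2.png
side4.png
top0.png
```

View pics/final.png

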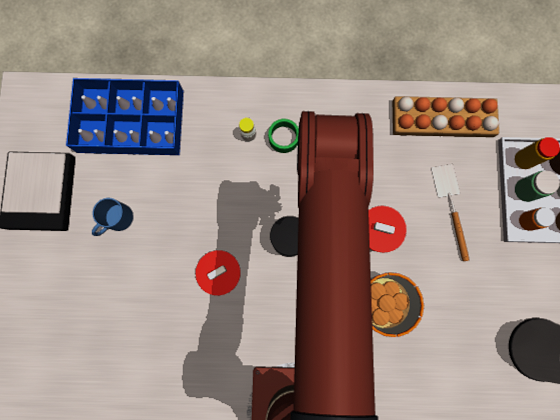

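The final top view shows the lid on the small tub at (385,229), with the bystanders unmoved and the arm clear. Handing in.

```bash
python3 -c "
from bench import arm;print(arm.close_job())"
```

```text
the job is handed in; nothing more can be done
None
```

I put the farther red lid on the smaller tub, pressed it home through its handle, let go, and pressed once more on the handle top. I then moved the arm clear and handed the job in at about 13 s.

- **Seating:** the handle top held at 0.1222 m under about 30 N; fully home is 0.122 m. No gasket orange showed under the flange.
- **Level:** the side camera put the lid within 0.3 mm across the rim. The top camera gave 0.65 mm on its last, partly hidden view, with the opposite sign, so I take both as measurement noise.
- **Height reading:** both cameras put the flange top at 0.097 m against 0.096 m nominal. They read up to 1 mm high on the loose lid earlier too.
- **Forces:** the highest reading I saw was 37 N upward with about 15 N sideways, about 40 N in all, during the first press through the handle. That is well under the 120 N wrist limit. I read the force only between moves, so short peaks could have been missed.
- **Tub and bystanders:** the tub stood upright within about 2 mm of where it started. The other things looked unmoved in the last top view, though the arm hid part of the canister and the blue bottle.

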